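# Dock the colour-coded parts boxes and clear the stray flux jar

### The arm

A 6-joint arm with a two-finger parallel gripper is mounted at the origin on a cart in front of the work surface, level with it; the furniture and walls round the work are solid. World frame = base frame: x ahead of the robot, y to its left, z up, the work surface at z = 0. Lengths are in m, angles in degrees, forces in N, time in s.
With the tool pointing down it reaches from about 0.325 to 1 m from the base axis. Payload 5.1 kg.
Tool frame: the origin (TCP) lies at the very end of the fingers, on their centre line; the grasp point (between the pads) lies 19 mm behind it (manip.tcp_to_grasp is the z of the grasp point in the tool frame, in m); z points along the fingers, y is the line along which they close (so a half turn about z gives the same grasp; the last joint's range is limited). The gripper opens to 85 mm and grips with 20 to 120 N. Pads are 22 mm wide; open, the fingers measure 114 mm over their backs; the gripper's body (76 mm by 85 mm) begins 54 mm behind the grasp point. The pads swing forward as they close: fully open they stand 13 mm farther back than shut.
Start: joints at [-75.493, 7.093, 94.555, -0, 78.352, -4.733], TCP at [0.214, -0.614, 0.231] pointing down, gripper open.
Joint ranges: [-149.61, 149.61], [-58.7, 133.49], [1.44, 155.28], [-77.14, 257.14], [18.33, 153.61], [-166.67, 166.67]. Speed limits (degrees/s): [147.25, 147.25, 180, 180, 180, 180].

### API

Orientations are given as [roll, pitch, yaw] about the fixed x, y, z axes, in that order (R = Rz(yaw) Ry(pitch) Rx(roll)).
In Python, from cell import manip gives the robot as it stands.
- The arm moves only by the shell command python3 -m inch 'ROWS' [OPENING] [FORCE]. ROWS is JSON, a list that holds one entry, the list of rows, each a list of 4 numbers: the shift along the tool's x, y, z in units of 25 mm (1.0 is 25 mm), then the turn about the tool's z in rad. In form: [[[tx, ty, tz, turn], ...]]. A call has 1 to 8 rows; each row is the pose to reach, as a shift and turn from the pose commanded when the call began, along the tool's axes at that moment; what a row does not reach only later rows make up. A row lasts 1/8 s, in which the tool goes at most 62.5 mm and 10.7 degrees, less where a joint would pass 70% of its speed; a pose out of reach is approached as far as the arm can. A call with a gripper value outside its range is refused whole. OPENING is the closure, from 0 (fully open) to 1 (shut), set as the call begins (- or left out, the last holds). The fingers move at their own pace and stop on an object; FORCE is the grip in N (left out, the last holds). Time passes only in rows, so rows that repeat a pose let the fingers close. It gives the time, the measured TCP pose, the force, the opening and the grip force at its end, in the units of the state.
- manip.sense(): the state, without advancing time (a new reading comes with each control period).
- manip.capture(name): name is "side" or "top" or "wrist"; returns a dict with "pixels" (420x560x3 uint8, blue, green, red), "K" (3x3 intrinsics, pixels), "R" (3x3) and "t" (3): a world point X has camera coordinates R X + t. Camera axes: x right, y down, z forward; pixel columns grow to the right and rows downward; lengths in m; the calibration is good to about 2 mm. The wrist camera is an equidistant fisheye: a pixel r from the principal point sees the ray r / f radians off the axis. A picture is of the moment at which its call begins. There is no depth.
- manip.finish_job(): hands the job in; it is judged then, once.
The state is a dict: "clock": time; "q": joint angles; "qvel": joint speeds; "joint_torque": joint torques, N m; "position": TCP position; "tcp_rot": TCP orientation; "wrist_force": force on the tool from outside, world axes, zero at the start; "wrist_torque": the same for the moment, N m; "opening": finger opening in m; "grip_force": force on a finger pad.
Only numpy, scipy, OpenCV 4.12 (cv2) and the standard library are available. Lean on these libraries where they do the work, as an engineer would, in place of code of your own. Each camera call takes 0.05 s, during which the arm holds its last target. There are 200 camera calls.

### The job

Put the three open parts boxes away: each goes lengthwise into the cradle of its own colour, flat on the cradle's floor inside the rim, and stays upright all the way so that no screws spill. The brown flux jar with the black lid has been left standing in one of the cradles; stand it upright in the round white coaster instead, and leave the white jar with the green lid and the heat sink where they are.

Things in the scene. Friction and masses are not known exactly. Their poses are not given: they have to be found in the camera images.
- box_red: red open-topped parts box with a few screws in it, 40 x 60 x 26 mm (x, y, z; walls 2 mm thick, upright), loose, 20 to 45 g. Origin: centre of its underside; z up, y along its 60 mm length. Grip it from above across its 40 mm width (its x), from outside. A half turn about z makes no difference.
- cradle_red: red cradle: a low fixed tray with a black mat in it, 66 x 86 mm outside (x, y), 9 mm high; its pocket is 58 x 78 mm, the pocket floor 5 mm above the bench, the rim round it 4 mm wide and 4 mm above that floor. Origin: centre of its underside, on the bench; z up, y along its length.
- box_blue: blue open-topped parts box with a few screws in it, 40 x 60 x 26 mm (x, y, z; walls 2 mm thick, upright), loose, 20 to 45 g. Origin: centre of its underside; z up, y along its 60 mm length. Grip it from above across its 40 mm width (its x), from outside. A half turn about z makes no difference.
- cradle_blue: blue cradle: a low fixed tray with a black mat in it, 66 x 86 mm outside (x, y), 9 mm high; its pocket is 58 x 78 mm, the pocket floor 5 mm above the bench, the rim round it 4 mm wide and 4 mm above that floor. Origin: centre of its underside, on the bench; z up, y along its length.
- box_yellow: yellow open-topped parts box with a few screws in it, 40 x 60 x 26 mm (x, y, z; walls 2 mm thick, upright), loose, 20 to 45 g. Origin: centre of its underside; z up, y along its 60 mm length. Grip it from above across its 40 mm width (its x), from outside. A half turn about z makes no difference.
- cradle_yellow: yellow cradle: a low fixed tray with a black mat in it, 66 x 86 mm outside (x, y), 9 mm high; its pocket is 58 x 78 mm, the pocket floor 5 mm above the bench, the rim round it 4 mm wide and 4 mm above that floor. Origin: centre of its underside, on the bench; z up, y along its length.
- flux_jar: round brown jar with a black screw lid (the lid is fixed on), 34 mm high: body 38 mm across up to 22 mm, lid 40 mm across above 23 mm; 40 to 90 g, loose, at the start upright in the pocket of one of the cradles. Origin: centre of its underside; z up. Grip it from above across the lid and body.
- coaster: round white coaster with a cork inlay, fixed, 68 mm across outside, 7 mm high; its round pocket is 62 mm across, the pocket floor 4 mm above the bench, the rim 3 mm higher. Origin: centre of its underside, on the bench; z up.
- paste_jar: round white jar with a green lid, 46 mm across, 40 mm high, loose; a bystander, to be left alone. Origin: centre of its underside; z up.
- heat_sink: bare metal finned heat sink, 40 x 40 x 21 mm, loose; a bystander, to be left alone. Origin: centre of its underside; z up.
Not all that is in view belongs to the job. Of the things that look like the box_blue, the smallest one is meant.

How it is judged:
By the outcome, as a careful person would: the job done as asked, in the order asked, and still so for the second after the job is handed in, with the robot touching nothing.
It also fails if it takes over 96 s, if anything falls off the work surface, if the arm or the gripper's body presses on something with over 40 N, if the wrist force passes 120 N, or if a joint passes its speed limit or range.

## Working session

There is one attempt and no reset: what is moved stays moved. The work goes in short steps, Python scripts to look and compute and a shell command to move; the robot and the scene stay as the last step left them, time stands still between calls to the robot, and variables do not carry over. Pictures are saved under pics/ and viewed, at most 14 in all, crops included, and the job is handed in when it is done.

```bash
ls; mkdir -p pics; python3 - <<'E'
from cell import manip
import cv2,numpy as np
for n in("top","side"):
    c=manip.capture(n); cv2.imwrite(f"pics/{n}0.png",c["pixels"]); print(n,c["K"].tolist(),c["R"].tolist(),c["t"].tolist())
s=manip.sense(); print(s["clock"],s["position"],s["tcp_rot"],s["opening"],manip.tcp_to_grasp)
E
```

```text
pics
top [[524.9334563833428, 0.0, 273.5807661229737], [0.0, 524.9334563833428, 204.8443598504042], [0.0, 0.0, 1.0]] [[-0.001861602934629725, -0.9998665256350566, -0.016231615723467915], [-0.9963514209337189, 0.0032395393579986824, -0.08528394566451061], [0.08532514540200326, 0.016013628546601474, -0.996224464296525]] [0.09117765734250143, 0.49908241402958375, 1.438263471096392]
side [[445.80857781871174, 0.0, 276.3741792827936], [0.0, 445.80857781871174, 209.37810954249213], [0.0, 0.0, 1.0]] [[-0.0005452883472437182, 0.9998864585627576, -0.015058972190871581], [0.7812145587268338, -0.008974813621951653, -0.6241980983259161], [-0.6242623774454593, -0.012104656264360159, -0.7811209646417544]] [-0.07928216860342377, -0.3672432679798963, 1.3970335710402944]
0.1 [ 0.21403619 -0.61315379  0.23016815] [-1.79891050e+02 -9.77123583e-03  1.92405104e+01] 0.08514545919821381 -0.0187
```

View pics/top0.png

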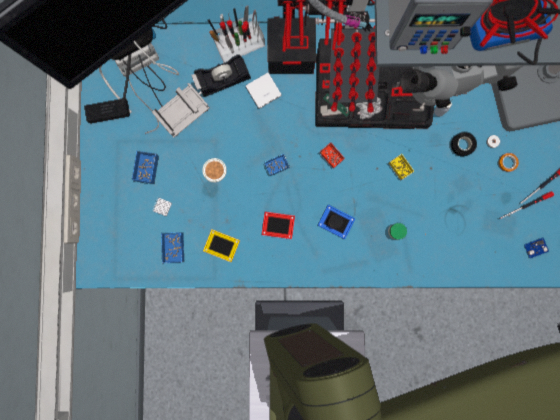

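View pics/side0.png

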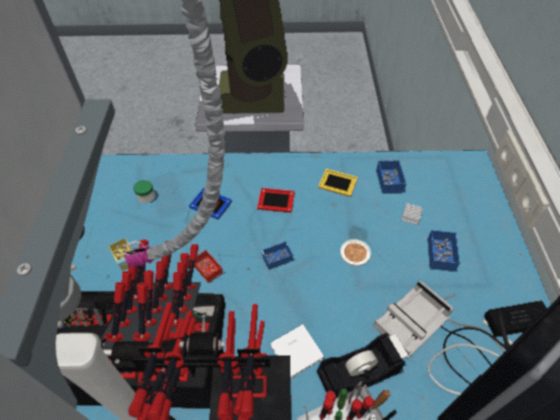

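The top view shows the small blue box at (276,165), the red box at (332,155) and the yellow box at (401,166). The cradles are yellow (221,246), red (278,225) and blue (336,222), and the coaster is at (214,170). The jar's black lid doesn't stand out against the black mats, so I'll enlarge the area and measure at the same time.

```bash
cat > h.py <<'E'
import cv2,numpy as np
from cell import manip
def ray(c,uv,fish=False):
    K=c["K"]; uv=np.atleast_2d(uv).astype(float)
    p=(uv-[K[0,2],K[1,2]])/[K[0,0],K[1,1]]
    if fish:
        r=np.linalg.norm(p,axis=1,keepdims=True)+1e-9; d=np.c_[p/r*np.sin(r),np.cos(r)]
    else: d=np.c_[p,np.ones(len(p))]
    R=np.array(c["R"]); return -R.T@np.array(c["t"]), d@R
def plane(c,uv,z,fish=False):
    o,d=ray(c,uv,fish); return (o+d*((z-o[2])/d[:,2:]))[:,:2]
HSV={"red":[((0,140,90),(8,255,255)),((172,140,90),(180,255,255))],"yellow":[((18,120,110),(34,255,255))],"blue":[((104,150,50),(125,255,255))],
 "white":[((0,0,170),(180,60,255))],"green":[((55,100,40),(85,255,255))]}
def mask(im,col):
    h=cv2.cvtColor(im,cv2.COLOR_BGR2HSV); m=sum(cv2.inRange(h,np.array(a),np.array(b)) for a,b in HSV[col])
    return cv2.morphologyEx(m,cv2.MORPH_CLOSE,np.ones((3,3),np.uint8))
def blobs(im,col,amin=80):
    cs,_=cv2.findContours(mask(im,col),cv2.RETR_EXTERNAL,cv2.CHAIN_APPROX_NONE)
    return [x for x in cs if cv2.contourArea(x)>amin]
def rect(c,cn,z,fish=False):
    w=plane(c,cn[:,0,:],z,fish)
    (x,y),(a,b),th=cv2.minAreaRect((w*1000).astype(np.float32))
    if a>b: a,b,th=b,a,th+90   # a short; long axis dir = th+90
    return x,y,a,b,((th+90)+90)%180-90  # yaw of long axis, deg
E
python3 - <<'E'
from h import *
c=manip.capture("top"); im=c["pixels"]
cv2.imwrite("pics/crop.png",cv2.resize(im[130:280,120:440],(800,375),interpolation=cv2.INTER_CUBIC))
print(ray(c,(0,0))[0])
for col in("red","yellow","blue","green","white"):
    for cn in blobs(im,col):
        u,v=cn[:,0].mean(0)
        if 130<v<280 and 100<u<440:
            print(col,(int(u),int(v)),*["z%d:"%(z*1000)+str(np.round(rect(c,cn,z),0)) for z in (.009,.026)])
w=manip.capture("wrist"); print(w["K"],w["R"],w["t"], ray(w,(0,0),1)[0])
cv2.imwrite("pics/w0.png",w["pixels"])
E
```

```text
[0.37471117 0.06651687 1.47687693]
red (277, 224) z9:[444.  78.  65.  84.  82.] z26:[443.  78.  64.  84.  82.]
red (331, 155) z9:[641. -74.  41.  57.  41.] z26:[638. -72.  40.  57.  41.]
yellow (220, 245) z9:[388. 237.  65.  85.  68.] z26:[387. 235.  64.  84.  68.]
yellow (400, 166) z9:[ 607. -268.   44.   58.   34.] z26:[ 605. -264.   43.   57.   34.]
blue (171, 247) z9:[382. 374.  62.  81.   1.] z26:[382. 371.  61.  80.   1.]
blue (336, 221) z9:[453. -85.  68.  87.  63.] z26:[452. -83.  67.  86.  63.]
blue (275, 164) z9:[614.  83.  41.  58. -67.] z26:[611.  83.  40.  57. -67.]
blue (144, 167) z9:[608. 456.  63.  81.  -8.] z26:[605. 451.  62.  80.  -8.]
green (398, 230) z9:[ 426. -256.   45.   45.   90.] z26:[ 426. -252.   44.   44.   90.]
white (161, 206) z9:[497. 404.  41.  42.  69.] z26:[495. 400.  41.  42.  69.]
white (214, 169) z9:[601. 258.  66.  67.  45.] z26:[599. 256.  65.  66.  45.]
[[325.1922621    0.         278.45683765]
 [  0.         325.1922621  213.07637721]
 [  0.           0.           1.        ]] [[ 0.32913151 -0.94428313 -0.0013468 ]
 [-0.89536144 -0.31253227  0.31725617]
 [-0.30000057 -0.10321313 -0.94833892]] [-0.64879673 -0.04037704  0.38098649] [ 0.29168357 -0.58594413  0.37324038]
```

View pics/crop.png

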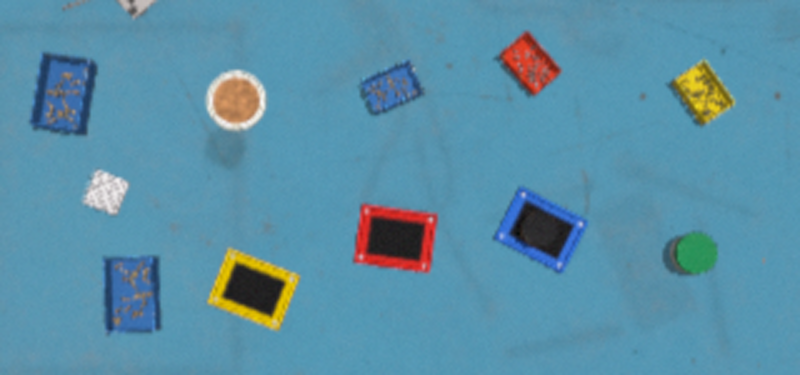

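View pics/w0.png

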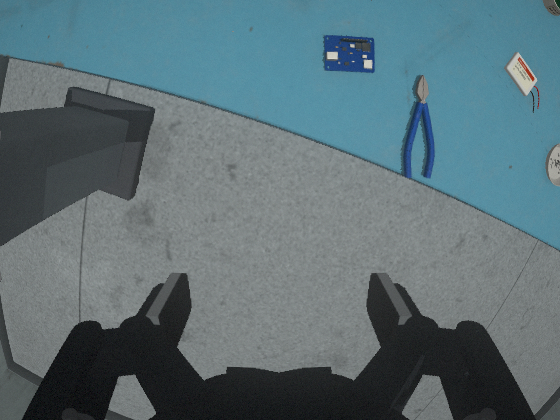

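The crop shows the flux jar's lid faintly in the blue cradle, at about (336,222) in the full image. The wrist view shows only the fingers, floor and bench edge. I'll add a helper that converts targets to rows, then approach the jar.

```bash
cat >> h.py <<'E'
def to(x,y,z,yaw,frm=None):  # mm, deg -> rows units, from the present pose (or frm)
    s=manip.sense(); p,w=(np.array(s["position"])*1000,s["tcp_rot"][2]) if frm is None else (np.array(frm[:3],float),frm[3])
    a=np.radians(w); d=np.array([x,y,z])-p
    t=np.array([d[0]*np.cos(a)+d[1]*np.sin(a), d[0]*np.sin(a)-d[1]*np.cos(a), -d[2]])/25
    turn=-np.radians((yaw-w+180)%360-180)
    print("to",(x,y,z,yaw),"row",np.round(t,2),round(turn,3),"dist",round(np.linalg.norm(d)),"rows>=",int(np.ceil(max(np.linalg.norm(d)/62.5,abs(np.degrees(turn))/10.7))))
E
python3 - <<'E'
from h import *
t=manip.capture("top"); s=manip.capture("side")
def tri(a,b):
    o1,d1=ray(t,a);o2,d2=ray(s,b); A=np.c_[d1[0],-d2[0]]; k=np.linalg.lstsq(A,o2-o1,rcond=None)[0]; return o1+d1[0]*k[0],o2+d2[0]*k[1]
print("magenta",tri((355,22),(135,257)))
to(453,-85,170,-27)
E
```

```text
magenta (array([ 0.85838354, -0.09041971,  0.39214516]), array([ 0.85843281, -0.09063662,  0.39219851]))
to (453, -85, 170, -27) row [ 15.99 -16.81   2.44] 0.807 dist 583 rows>= 10
```

```bash
python3 -m inch '[[[2,-2.1,0.3,0.1],[4,-4.2,0.6,0.2],[6,-6.3,0.9,0.3],[8,-8.4,1.2,0.4],[10,-10.5,1.5,0.5],[12,-12.6,1.8,0.6],[14,-14.7,2.1,0.7],[16,-16.8,2.44,0.8]]]' 0 60
python3 - <<'E'
from h import *
to(453,-85,170,-27)
E
```

```text
clock: 1.3
position: [0.4199, -0.1589, 0.1797]
tcp_rot: [-180.0, -0.1, -26.8]
wrist_force: [0.6, -0.3, -0.4]
opening: 0.0856
grip_force: 0.0
to (453, -85, 170, -27) row [-0.15 -3.24  0.39] 0.003 dist 82 rows>= 2
```

```bash
python3 -m inch '[[[-0.1,-1.6,0.2,0],[-0.15,-3.24,0.4,0],[-0.15,-3.24,0.4,0],[-0.15,-3.24,0.4,0]]]'
python3 - <<'E'
from h import *
c=manip.capture("wrist"); cv2.imwrite("pics/w1.png",c["pixels"]); s=manip.sense(); print(s["position"],s["tcp_rot"])
for cn in blobs(c["pixels"],"blue"): print(cn[:,0].mean(0),np.round(rect(c,cn,.009,True),1))
E
```

```text
clock: 1.8
position: [0.4521, -0.0867, 0.1695]
tcp_rot: [180.0, -0.0, -26.6]
wrist_force: [-0.4, -0.3, 0.1]
opening: 0.0858
grip_force: 0.0
[ 0.45209216 -0.08715945  0.1696215 ] [ 1.79982668e+02 -1.85287341e-02 -2.66321603e+01]
[ 36.99122807 355.01754386] [388.9 392.7  69.6 125.6 -79.1]
[276.23012552 189.30125523] [455.1 -84.7  67.   86.   62.5]
[ 68.03125  136.984375] [614.5  87.6  13.   24.8  43.3]
[ 73.41463415 121.90243902] [621.2  69.4  18.1  24.4  24.4]
```

View pics/w1.png

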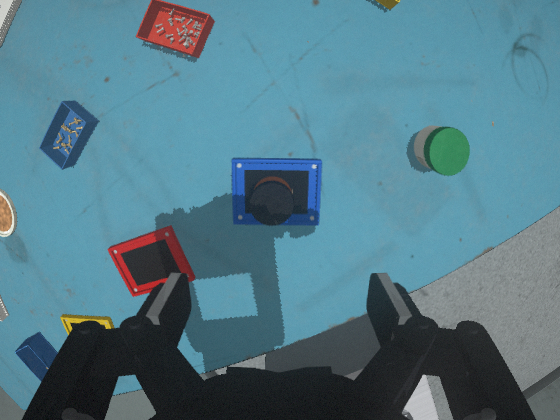

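The wrist view shows the black lid with its brown body edge in the blue cradle at about (271,203), a circle of about 23 px radius. The red cradle is at (151,261), the red box at (176,28) and the blue box at (70,134).

```bash
python3 - <<'E'
from h import *
c=manip.capture("wrist")
P=plane(c,[(271,203),(248,203),(294,203)],.039,True)*1000; print(P,np.linalg.norm(P[1]-P[2]))
x,y=P[0]; to(x,y,55,-27); to(x,y,10,-27)
E
```

```text
[[455.09546737 -80.51013126]
 [464.21619209 -62.4094404 ]
 [446.0303377  -98.56898259]] 40.47515028835405
to (np.float64(455.09546736942514), np.float64(-80.5101312628575), 55, -27) row [-0.01 -0.3   4.59] 0.006 dist 115 rows>= 2
to (np.float64(455.09546736942514), np.float64(-80.5101312628575), 10, -27) row [-0.01 -0.3   6.39] 0.006 dist 160 rows>= 3
```

```bash
python3 -m inch '[[[0,-0.3,1.5,0],[0,-0.3,3.2,0],[0,-0.3,4.6,0],[0,-0.3,5.5,0],[0,-0.3,6.1,0],[0,-0.3,6.4,0],[0,-0.3,6.4,0]]]'
python3 -m inch '[[[0,0,0,0],[0,0,0,0],[0,0,0,0],[0,0,0,0],[0,0,0,0],[0,0,0,0],[0,0,0,0],[0,0,0,0]]]' 1 40
```

```text
clock: 2.78
position: [0.4557, -0.0802, 0.0096]
tcp_rot: [180.0, -0.0, -26.6]
wrist_force: [0.6, 0.1, 0.1]
opening: 0.0854
grip_force: 0.0
clock: 3.78
position: [0.4561, -0.08, 0.0103]
tcp_rot: [-180.0, -0.0, -26.6]
wrist_force: [-1.2, 0.7, 5.4]
opening: 0.0382
grip_force: 39.8
```

```bash
python3 -m inch '[[[0,0,-0.2,0],[0,0,-0.6,0],[0,0,-1.2,0],[0,0,-2,0],[0,0,-2.8,0],[0,0,-2.8,0]]]'
python3 - <<'E'
from h import *
c=manip.capture("wrist"); cv2.imwrite("pics/w2.png",c["pixels"])
# red cradle and boxes in this view
for col,z in(("red",.009),("red",.026),("blue",.009)):
  for cn in blobs(c["pixels"],col,300): print(col,z,cn[:,0].mean(0),np.round(rect(c,cn,z,True),1))
to(600,258,100,-10)
E
```

```text
clock: 4.53
position: [0.4573, -0.0804, 0.0821]
tcp_rot: [-179.9, -0.3, -26.6]
wrist_force: [0.2, 0.3, -0.1]
opening: 0.0387
grip_force: 40.2
red 0.009 [121.63467492 297.15789474] [450.1  75.7  61.4  89.9  82.7]
red 0.009 [142.8342246   12.72192513] [645.4 -64.   27.5  66.1  40.6]
red 0.026 [121.63467492 297.15789474] [456.4  60.7  56.6  82.9  82.7]
red 0.026 [142.8342246   12.72192513] [636.4 -68.   25.3  60.9  40.6]
blue 0.009 [ 20.40559441 398.46153846] [378.6 401.9  95.2 147.3 -87.4]
blue 0.009 [288.87562189 217.96185738] [455.3 -84.8  67.1  85.8  62.6]
blue 0.009 [ 17.92518703 146.18453865] [613.8  91.5  56.5  72.4 -46.6]
to (600, 258, 100, -10) row [ -0.91 -14.67  -0.77] -0.29 dist 368 rows>= 6
```

View pics/w2.png

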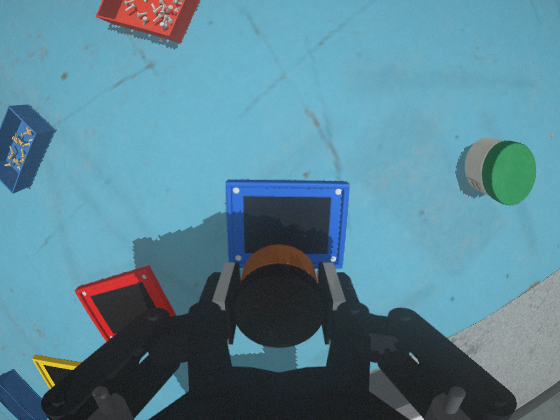

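The jar is held upright between the pads at (279,300). Next, carry it to the coaster.

```bash
python3 -m inch '[[[-0.15,-2.4,-0.7,-0.05],[-0.3,-4.8,-0.7,-0.1],[-0.45,-7.2,-0.7,-0.15],[-0.6,-9.6,-0.7,-0.2],[-0.75,-12,-0.7,-0.25],[-0.91,-14,-0.7,-0.29],[-0.91,-14.67,-0.7,-0.29],[-0.91,-14.67,-0.7,-0.29]]]'
python3 - <<'E'
from h import *
c=manip.capture("wrist"); cv2.imwrite("pics/w3.png",c["pixels"])
for cn in blobs(c["pixels"],"white",300): print(cn[:,0].mean(0),np.round(rect(c,cn,.007,True),1))
to(600.5,258,40,-10); to(600.5,258,10,-10)
E
```

```text
clock: 5.58
position: [0.5989, 0.2584, 0.0958]
tcp_rot: [179.9, 0.1, -9.9]
wrist_force: [-1.3, 0.2, -0.4]
opening: 0.0384
grip_force: 40.4
[288.8592233  188.00485437] [619.9 247.5  26.1  64.1  56.9]
[49.24 96.38] [741.6 432.6   8.3  98.8  41.5]
[114.9017199   47.42260442] [767.7 363.5  87.6 118.  -50.1]
to (600.5, 258, 40, -10) row [ 0.07 -0.03  2.23] 0.0 dist 56 rows>= 1
to (600.5, 258, 10, -10) row [ 0.07 -0.03  3.43] 0.0 dist 86 rows>= 2
```

View pics/w3.png

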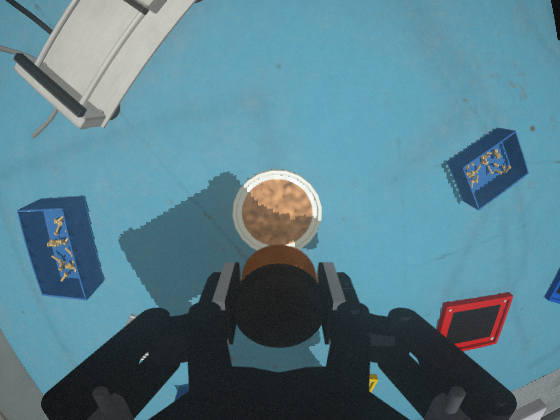

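The coaster shows its outer edge from (233,212) to (322,212), with its top at (278,168). I'll check the centre against the plane.

```bash
python3 - <<'E'
from h import *
c=manip.capture("wrist")
P=plane(c,[(233,212),(322,212),(278,168)],.007,True)*1000; print(P)
A=np.c_[2*P,np.ones(3)]; s=np.linalg.solve(A,(P**2).sum(1)); print(s[:2],np.sqrt(s[2]+s[0]**2+s[1]**2))
E
```

```text
[[609.89911039 290.90138646]
 [598.1632256  224.70747555]
 [636.95174722 251.59396183]]
[603.920845   257.82399078] 33.61329739962093
```

```bash
python3 -m inch '[[[0.15,0,1.2,0],[0.15,0,2.2,0],[0.15,0,2.9,0],[0.15,0,3.2,0],[0.15,0,3.4,0],[0.15,0,3.4,0],[0.15,0,3.4,0]]]'
python3 - <<'E'
from h import *
s=manip.sense();print(s["position"],s["wrist_force"])
E
```

```text
clock: 6.55
position: [0.6038, 0.2579, 0.0129]
tcp_rot: [-180.0, -0.1, -10.0]
wrist_force: [0.9, 0.6, -1.1]
opening: 0.0388
grip_force: 40.4
[0.6037512  0.25788048 0.01288043] [ 0.91508111  0.59781938 -1.1090558 ]
```

```bash
python3 -m inch '[[[0,0,0.06,0],[0,0,0.12,0],[0,0,0.12,0]]]'
python3 -m inch '[[[0,0,0,0],[0,0,0,0],[0,0,0,0],[0,0,0,0],[0,0,-0.3,0],[0,0,-0.9,0],[0,0,-1.8,0],[0,0,-3,0]]]' 0
python3 - <<'E'
from h import *
to(613,83,150,113)
E
```

```text
clock: 6.92
position: [0.6033, 0.2578, 0.0094]
tcp_rot: [-180.0, -0.0, -10.0]
wrist_force: [-1.7, -0.5, 1.9]
opening: 0.039
grip_force: 40.5
clock: 7.92
position: [0.6031, 0.2576, 0.0859]
tcp_rot: [-180.0, -0.0, -10.0]
wrist_force: [-0.3, 0.4, -0.2]
opening: 0.0854
grip_force: 0.0
to (613, 83, 150, 113) row [ 1.6   6.81 -2.57] -2.146 dist 186 rows>= 12
```

```bash
python3 -m inch '[[[0,0.3,-1.5,-0.18],[0.3,1.5,-2.5,-0.36],[0.6,3,-2.57,-0.54],[0.9,4.5,-2.57,-0.72],[1.2,6,-2.57,-0.9],[1.6,6.8,-2.57,-1.08],[1.6,6.8,-2.57,-1.26],[1.6,6.8,-2.57,-1.44]]]'
python3 -m inch '[[[0,0,0,-0.18],[0,0,0,-0.36],[0,0,0,-0.54],[0,0,0,-0.706],[0,0,0,-0.706],[0,0,0,-0.706]]]'
python3 - <<'E'
from h import *
c=manip.capture("wrist"); cv2.imwrite("pics/w4.png",c["pixels"])
s=manip.sense();print(s["position"],s["tcp_rot"])
for cn in blobs(c["pixels"],"blue",300): print(cn[:,0].mean(0),np.round(rect(c,cn,.026,True),1))
E
```

```text
clock: 8.93
position: [0.6137, 0.0827, 0.1505]
tcp_rot: [179.9, -0.1, 72.8]
wrist_force: [-0.8, -0.5, 0.3]
opening: 0.0853
grip_force: 0.0
clock: 9.68
position: [0.6134, 0.0833, 0.1494]
tcp_rot: [179.9, 0.0, 112.8]
wrist_force: [-0.8, 0.4, -0.9]
opening: 0.0853
grip_force: 0.0
[0.6132549  0.08324788 0.14903057] [1.79945032e+02 2.10387848e-02 1.12869120e+02]
[ 95.15976331 275.76331361] [463.3 -67.2  61.9  86.9  62.7]
[278.4623431  200.80753138] [611.9  88.3  39.   52.5 -67.2]
```

View pics/w4.png

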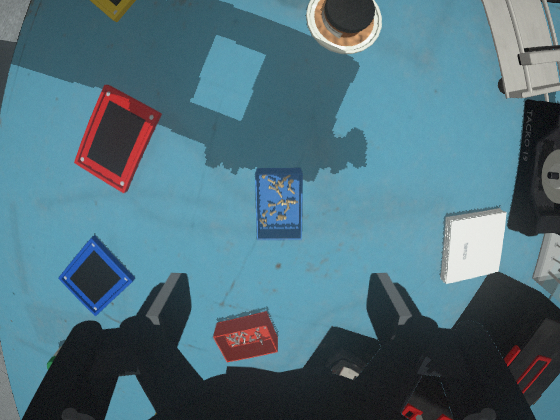

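The blue box is at (279,204), spanning columns 256–302 and rows 168–241. The jar stands in the coaster at (347,15). I'll check these extents against the 40 x 60 mm size.

```bash
python3 - <<'E'
from h import *
c=manip.capture("wrist")
a=np.radians(112.87); u=np.array([np.cos(a),np.sin(a)]); v=np.array([np.sin(a),-np.cos(a)]); o=np.array([613.2,83.2])
for z in(0,.026):
    P=plane(c,[(279,168),(279,176),(279,228),(279,241),(257,205),(302,205)],z,True)*1000
    print(z,np.round((P-o)@np.c_[u,v],1).tolist())
im=c["pixels"][155:255,240:320]; cv2.imwrite("pics/w4c.png",cv2.resize(im,None,fx=5,fy=5,interpolation=cv2.INTER_CUBIC))
E
```

```text
0 [[27.5, 1.4], [20.0, 1.4], [-30.9, 1.4], [-44.5, 1.4], [-7.8, -19.3], [-7.8, 23.0]]
0.026 [[32.3, 1.3], [25.5, 1.3], [-20.9, 1.3], [-33.3, 1.3], [0.2, -17.5], [0.2, 21.1]]
```

View pics/w4c.png

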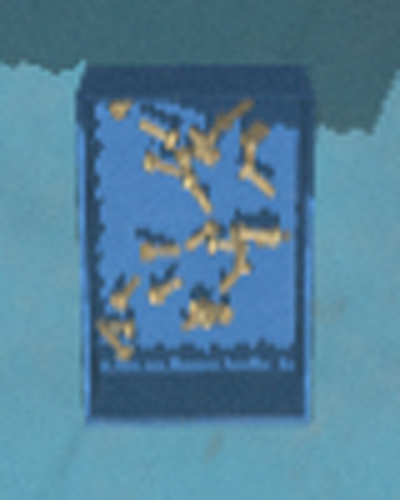

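The crop shows the rim running from row 175 to 239 in the full image. That puts the box centre 2.5 mm behind the TCP and 1.5 mm off along y. Next, grasp it.

```bash
python3 -m inch '[[[-0.1,0.06,1.5,0],[-0.1,0.06,3.2,0],[-0.1,0.06,4.4,0],[-0.1,0.06,5.2,0],[-0.1,0.06,5.6,0],[-0.1,0.06,5.72,0],[-0.1,0.06,5.72,0],[-0.1,0.06,5.72,0]]]'
python3 -m inch '[[[0,0,0,0],[0,0,0,0],[0,0,0,0],[0,0,0,0],[0,0,0,0],[0,0,0,0],[0,0,0,0]]]' 1 25
python3 -m inch '[[[0,0,-0.2,0],[0,0,-0.6,0],[0,0,-1.2,0],[0,0,-2,0],[0,0,-3,0],[0,0,-4,0],[0,0,-4,0]]]'
python3 - <<'E'
from h import *
c=manip.capture("wrist"); cv2.imwrite("pics/w5.png",c["pixels"])
to(455,-85,105,62.5)
E
```

```text
clock: 10.78
position: [0.6164, 0.0816, 0.0065]
tcp_rot: [179.9, 0.0, 113.0]
wrist_force: [0.6, -0.0, -0.2]
opening: 0.0853
grip_force: 0.0
clock: 11.65
position: [0.6157, 0.0815, 0.0055]
tcp_rot: [180.0, 0.0, 113.0]
wrist_force: [0.8, -0.4, 3.5]
opening: 0.0401
grip_force: 26.4
clock: 12.52
position: [0.6178, 0.0817, 0.1095]
tcp_rot: [179.6, 0.1, 113.0]
wrist_force: [-0.5, -1.0, -0.6]
opening: 0.0402
grip_force: 26.1
to (455, -85, 105, 62.5) row [-3.61 -8.55  0.09] 0.881 dist 232 rows>= 5
```

View pics/w5.png

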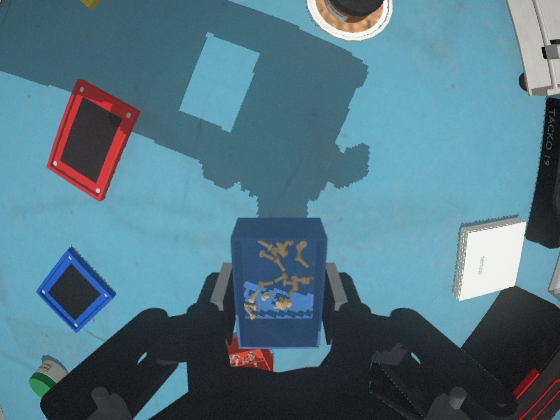

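The box is level in the grip at (278,285), with its screws inside. Next, carry it to the blue cradle.

```bash
python3 -m inch '[[[-0.3,-0.7,0.1,0.1],[-0.8,-1.9,0.1,0.23],[-1.4,-3.3,0.1,0.36],[-2,-4.75,0.1,0.5],[-2.6,-6.2,0.1,0.64],[-3.1,-7.4,0.1,0.76],[-3.45,-8.2,0.1,0.85],[-3.61,-8.55,0.1,0.88]]]'
python3 -m inch '[[[0,0,0.3,0],[0,0,0.9,0],[0,0,1.6,0],[0,0,2.2,0],[0,0,2.4,0],[0,0,2.4,0]]]'
python3 - <<'E'
from h import *
c=manip.capture("wrist"); cv2.imwrite("pics/w6.png",c["pixels"])
for cn in blobs(c["pixels"],"blue",300): print(cn[:,0].mean(0),np.round(rect(c,cn,.009,True),1))
to(455,-85,12,62.5)
E
```

```text
clock: 13.58
position: [0.4524, -0.0854, 0.1015]
tcp_rot: [-179.9, 0.0, 62.5]
wrist_force: [-0.3, -0.1, -0.1]
opening: 0.0403
grip_force: 26.0
clock: 14.32
position: [0.4536, -0.0848, 0.0421]
tcp_rot: [-179.9, 0.0, 62.6]
wrist_force: [-0.1, -0.4, -1.1]
opening: 0.0397
grip_force: 26.0
[256.88481675 337.60209424] [ 412.7 -138.2   23.2   32.7  -26.8]
[291.92008197 317.33196721] [ 435.7 -138.3   41.3   53.5   82.5]
[277.64888124 223.82960413] [462.8 -68.3  52.7  65.8 -27.4]
to (455, -85, 12, 62.5) row [0.02 0.03 1.23] 0.001 dist 31 rows>= 1
```

View pics/w6.png

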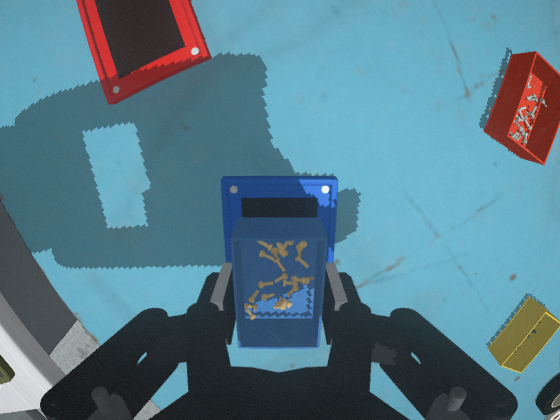

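The cradle lies lined up under the box, at columns 222–337 against the box at 233–325. Next, lower and release.

```bash
python3 -m inch '[[[0.02,0.02,0.4,0],[0.02,0.02,0.8,0],[0.02,0.02,1.1,0],[0.02,0.02,1.22,0],[0.02,0.02,1.25,0],[0.02,0.02,1.25,0]]]'
python3 -m inch '[[[0,0,0,0],[0,0,0,0],[0,0,0,0],[0,0,0,0],[0,0,-0.3,0],[0,0,-0.9,0],[0,0,-2,0],[0,0,-3.2,0]]]' 0
python3 - <<'E'
from h import *
to(639,-73,150,41)
E
```

```text
clock: 15.12
position: [0.4547, -0.0849, 0.0116]
tcp_rot: [180.0, -0.0, 62.6]
wrist_force: [-0.6, -0.8, 0.7]
opening: 0.0398
grip_force: 26.0
clock: 16.12
position: [0.4546, -0.0848, 0.0932]
tcp_rot: [180.0, -0.0, 62.6]
wrist_force: [0.7, 0.0, 0.8]
opening: 0.0854
grip_force: 0.0
to (639, -73, 150, 41) row [ 3.82  6.33 -2.27] 0.376 dist 193 rows>= 4
```

```bash
python3 -m inch '[[[0.6,1,-0.6,0.08],[1.4,2.4,-1.2,0.16],[2.3,3.8,-1.8,0.25],[3.1,5.2,-2.27,0.33],[3.82,6.33,-2.27,0.376],[3.82,6.33,-2.27,0.376],[3.82,6.33,-2.27,0.376]]]'
python3 - <<'E'
from h import *
c=manip.capture("wrist"); cv2.imwrite("pics/w7.png",c["pixels"])
s=manip.sense();print(s["position"],s["tcp_rot"])
for cn in blobs(c["pixels"],"red",300): print(cn[:,0].mean(0),cv2.boundingRect(cn),np.round(rect(c,cn,.026,True),1),np.round(rect(c,cn,.009,True),1))
E
```

```text
clock: 17.0
position: [0.6384, -0.0729, 0.1485]
tcp_rot: [-180.0, 0.0, 41.0]
wrist_force: [-1.2, 0.3, -0.0]
opening: 0.0853
grip_force: 0.0
[ 0.63807348 -0.07296404  0.14836224] [-1.79972384e+02  2.48915380e-02  4.10203578e+01]
[ 65.97802198 237.46703297] (31, 195, 75, 88) [463.9  72.5  67.1  80.4  82. ] [448.7  78.3  71.4  85.5  82. ]
[538.90187891 254.13569937] (503, 183, 57, 161) [ 769.9 -394.7  100.9  289.1   68. ] [ 774.4 -418.8  107.3  307.6   68. ]
[281.99468085 209.28191489] (259, 172, 46, 64) [640.9 -74.3  38.9  56.6  40. ] [637.1 -77.8  41.4  60.2  40. ]
[518.1030303  147.58787879] (495, 125, 47, 44) [ 844.  -212.6   43.8   68.1  -45.4] [ 853.1 -225.    46.6   72.4  -45.4]
[463.63520408 114.98979592] (418, 57, 83, 130) [ 808.9 -144.6   61.4  125.3   21.8] [ 815.8 -152.6   65.3  133.3   21.8]
[540.81889764  62.98950131] (503, 12, 57, 120) [ 937.3 -181.    79.2  125.1  -89.7] [ 952.4 -191.4   84.2  133.1  -89.7]
[449.92647059  18.67647059] (421, 0, 60, 42) [872.8 -71.3  41.5  51.   -3.1] [883.8 -74.7  44.2  54.3  -3.1]
```

View pics/w7.png

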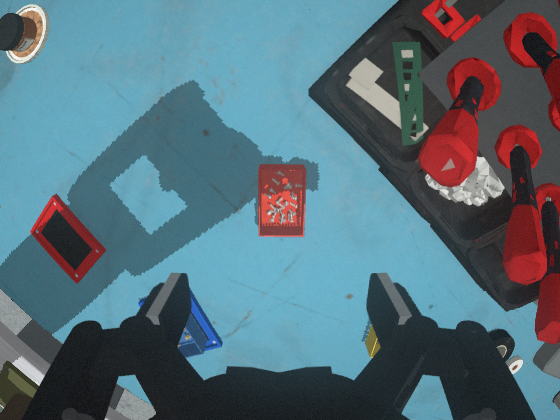

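The red box is at (282,200), spanning columns 259–305 and rows 163–236, and the handle rack is well off to the right. The same centre computation applies.

```bash
python3 - <<'E'
from h import *
c=manip.capture("wrist"); s=manip.sense()
a=np.radians(s["tcp_rot"][2]); B=np.array([[np.cos(a),np.sin(a)],[np.sin(a),-np.cos(a)]]).T; o=np.array(s["position"][:2])*1000
f=lambda uv,z:np.round((plane(c,uv,z,True)*1000-o)@B,1)
print(f([(282,163)],0),f([(282,170),(282,236),(259,205),(305,205)],.026))
E
```

```text
[[32.7  3.1]] [[ 31.3   2.8]
 [-27.7   3. ]
 [  0.9 -16.7]
 [  0.9  22.6]]
```

```bash
python3 -m inch '[[[0.08,0.12,1.5,0.02],[0.08,0.12,3.2,0.02],[0.08,0.12,4.4,0.02],[0.08,0.12,5.2,0.02],[0.08,0.12,5.6,0.02],[0.08,0.12,5.7,0.02],[0.08,0.12,5.7,0.02],[0.08,0.12,5.7,0.02]]]'
python3 -m inch '[[[0,0,0,0],[0,0,0,0],[0,0,0,0],[0,0,0,0],[0,0,0,0],[0,0,0,0],[0,0,0,0]]]' 1 25
python3 -m inch '[[[0,0,-0.2,0],[0,0,-0.6,0],[0,0,-1.2,0],[0,0,-2,0],[0,0,-3,0],[0,0,-4,0],[0,0,-4,0]]]'
python3 - <<'E'
from h import *
to(445,78,105,82)
E
```

```text
clock: 18.1
position: [0.6434, -0.0741, 0.007]
tcp_rot: [179.9, -0.1, 39.9]
wrist_force: [-0.0, 0.6, 1.1]
opening: 0.0851
grip_force: 0.0
clock: 18.98
position: [0.6427, -0.074, 0.006]
tcp_rot: [180.0, -0.0, 39.9]
wrist_force: [-0.3, -0.3, 2.8]
opening: 0.0395
grip_force: 26.4
clock: 19.85
position: [0.6448, -0.0744, 0.1101]
tcp_rot: [179.7, -0.3, 39.9]
wrist_force: [-0.6, -0.3, -0.0]
opening: 0.0401
grip_force: 26.1
to (445, 78, 105, 82) row [-2.23 -9.8   0.2 ] -0.735 dist 251 rows>= 5
```

```bash
python3 -m inch '[[[-0.15,-0.7,0.1,-0.08],[-0.5,-2.1,0.2,-0.19],[-0.85,-3.7,0.2,-0.3],[-1.25,-5.4,0.2,-0.42],[-1.6,-7.1,0.2,-0.53],[-1.9,-8.5,0.2,-0.63],[-2.13,-9.4,0.2,-0.71],[-2.23,-9.8,0.2,-0.735]]]'
python3 -m inch '[[[0,0,0.3,0],[0,0,0.9,0],[0,0,1.6,0],[0,0,2.2,0],[0,0,2.4,0],[0,0,2.4,0]]]'
python3 - <<'E'
from h import *
c=manip.capture("wrist"); cv2.imwrite("pics/w8.png",c["pixels"])
to(445,78,11,82)
E
```

```text
clock: 20.85
position: [0.4412, 0.0789, 0.1]
tcp_rot: [-179.9, 0.0, 82.1]
wrist_force: [-0.2, 0.2, -0.0]
opening: 0.04
grip_force: 26.1
clock: 21.6
position: [0.4424, 0.0783, 0.0401]
tcp_rot: [-179.9, 0.0, 82.0]
wrist_force: [1.0, -1.1, -0.3]
opening: 0.0403
grip_force: 26.1
to (445, 78, 11, 82) row [-0.    0.09  1.19] -0.0 dist 30 rows>= 1
```

View pics/w8.png

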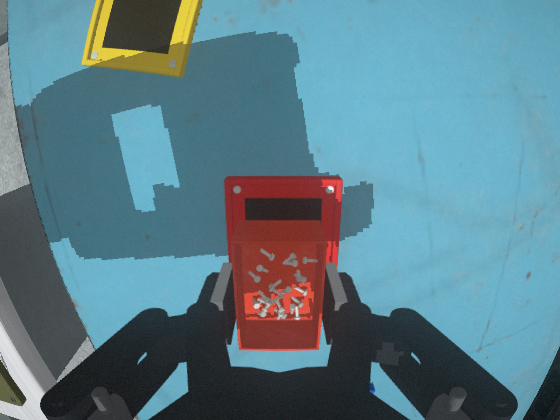

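The box is level. The cradle (columns 225–341) sits about 3 px to the right of it, which the small y shift corrects. Next, lower and release.

```bash
python3 -m inch '[[[0,0.09,0.4,0],[0,0.09,0.8,0],[0,0.09,1.05,0],[0,0.09,1.15,0],[0,0.09,1.16,0],[0,0.09,1.16,0]]]'
python3 -m inch '[[[0,0,0,0],[0,0,0,0],[0,0,0,0],[0,0,0,0],[0,0,-0.3,0],[0,0,-0.9,0],[0,0,-2,0],[0,0,-3.2,0]]]' 0
python3 - <<'E'
from h import *
to(606,-266,150,34)
E
```

```text
clock: 22.4
position: [0.4451, 0.0781, 0.0119]
tcp_rot: [180.0, -0.0, 82.0]
wrist_force: [0.3, 0.3, 0.0]
opening: 0.0402
grip_force: 26.1
clock: 23.4
position: [0.4449, 0.0781, 0.0934]
tcp_rot: [180.0, -0.0, 82.0]
wrist_force: [0.5, 0.1, 0.0]
opening: 0.0856
grip_force: 0.0
to (606, -266, 150, 34) row [-12.73   8.3   -2.26] 0.837 dist 384 rows>= 7
```

```bash
python3 -m inch '[[[-1,0.7,-0.8,0.1],[-2.9,1.9,-1.6,0.22],[-4.9,3.2,-2.26,0.34],[-6.9,4.5,-2.26,0.46],[-8.9,5.8,-2.26,0.58],[-10.8,7,-2.26,0.7],[-12.2,8,-2.26,0.8],[-12.73,8.3,-2.26,0.837]]]'
python3 -m inch '[[[0,0,0,0],[0,0,0,0]]]'
python3 - <<'E'
from h import *
c=manip.capture("wrist"); cv2.imwrite("pics/w9.png",c["pixels"]); s=manip.sense();print(s["position"],s["tcp_rot"])
a=np.radians(s["tcp_rot"][2]); B=np.array([[np.cos(a),np.sin(a)],[np.sin(a),-np.cos(a)]]).T; o=np.array(s["position"][:2])*1000
f=lambda uv,z:np.round((plane(c,uv,z,True)*1000-o)@B,1)
for cn in blobs(c["pixels"],"yellow",300):
    x,y,w,h=cv2.boundingRect(cn); print((x,y,w,h),np.round(rect(c,cn,.026,True),1))
    m=x+w/2; print("foot",f([(m,y)],0),"rim",f([(m,y+h-1),(x,y+h/2),(x+w-1,y+h/2)],.026).tolist())
    if abs(m-280)<60: # grey profile down the middle for edges
        hsv=cv2.cvtColor(c["pixels"],cv2.COLOR_BGR2HSV); 
        for r in list(range(y-12,y+14,2))+list(range(y+h-10,y+h+6,2)): print(r,np.median(hsv[r,int(m)-12:int(m)+12],0))
E
```

```text
clock: 24.4
position: [0.6067, -0.2682, 0.1494]
tcp_rot: [179.9, -0.0, 33.8]
wrist_force: [0.7, 0.2, 0.3]
opening: 0.0855
grip_force: 0.0
clock: 24.65
position: [0.6055, -0.2646, 0.1484]
tcp_rot: [-180.0, 0.0, 34.1]
wrist_force: [-0.3, -0.3, -0.1]
opening: 0.0852
grip_force: 0.0
[ 0.60546969 -0.26450167  0.14836468] [-1.79967617e+02  1.47846831e-03  3.41274031e+01]
(259, 167, 48, 71) [ 609.2 -265.7   39.5   62.5   34.1]
foot [[28.9  3.9]] rim [[-28.8, 3.8], [3.0, -16.8], [3.0, 23.3]]
155 [ 97.  116.5 189.5]
157 [ 97.  116.5 189. ]
159 [ 97.  116.5 188.5]
161 [ 97. 117. 189.]
163 [ 97. 110. 123.]
165 [ 96.   96.5 119. ]
167 [ 27.  112.5 121. ]
169 [ 27. 116. 121.]
171 [ 26.  126.5 129. ]
173 [ 26.5 125.5 133. ]
175 [ 26.  126.5 136. ]
177 [ 26.  126.5 133.5]
179 [ 26.  128.  134.5]
228 [ 27. 116. 124.]
230 [ 27. 115. 124.]
232 [ 27. 114. 124.]
234 [ 27.  112.  123.5]
236 [ 27. 112. 124.]
238 [ 35.  59. 193.]
240 [ 97. 114. 188.]
242 [ 97. 115. 188.]
```

```bash
python3 -m inch '[[[0,0.13,1.5,0],[0,0.13,3.2,0],[0,0.13,4.4,0],[0,0.13,5.2,0],[0,0.13,5.6,0],[0,0.13,5.7,0],[0,0.13,5.7,0],[0,0.13,5.7,0]]]'
python3 -m inch '[[[0,0,0,0],[0,0,0,0],[0,0,0,0],[0,0,0,0],[0,0,0,0],[0,0,0,0],[0,0,0,0]]]' 1 25
python3 -m inch '[[[0,0,-0.2,0],[0,0,-0.6,0],[0,0,-1.2,0],[0,0,-2,0],[0,0,-3,0],[0,0,-4,0],[0,0,-4,0]]]'
python3 - <<'E'
from h import *
to(389,236,105,68)
E
```

```text
clock: 25.7
position: [0.6085, -0.2692, 0.0071]
tcp_rot: [179.9, -0.1, 34.0]
wrist_force: [-0.4, -0.6, 0.6]
opening: 0.0853
grip_force: 0.0
clock: 26.58
position: [0.6079, -0.2688, 0.006]
tcp_rot: [180.0, -0.0, 34.0]
wrist_force: [-0.2, -0.3, 2.0]
opening: 0.0397
grip_force: 26.4
clock: 27.45
position: [0.6098, -0.2698, 0.1102]
tcp_rot: [179.6, -0.2, 34.0]
wrist_force: [0.9, 0.2, 0.3]
opening: 0.0399
grip_force: 26.1
to (389, 236, 105, 68) row [  4.   -21.71   0.21] -0.593 dist 552 rows>= 9
```

```bash
python3 -m inch '[[[0.12,-0.6,0.1,-0.02],[0.33,-1.8,0.2,-0.05],[0.63,-3.4,0.2,-0.1],[0.96,-5.2,0.2,-0.15],[1.3,-7,0.2,-0.2],[1.63,-8.8,0.2,-0.25],[1.95,-10.6,0.2,-0.3],[2.28,-12.4,0.2,-0.35]]]'
python3 - <<'E'
from h import *
to(389,236,105,68)
E
```

```text
clock: 28.45
position: [0.4788, 0.022, 0.0987]
tcp_rot: [-179.8, 0.1, 54.2]
wrist_force: [-0.1, -0.1, 0.2]
opening: 0.04
grip_force: 26.0
to (389, 236, 105, 68) row [ 4.84 -7.92 -0.25] -0.241 dist 232 rows>= 4
```

```bash
python3 -m inch '[[[0.9,-1.5,0,-0.05],[1.9,-3.1,0,-0.1],[2.8,-4.6,0,-0.15],[3.6,-5.9,0,-0.19],[4.2,-6.8,0,-0.22],[4.6,-7.4,0,-0.235],[4.75,-7.7,0,-0.24],[4.75,-7.7,0,-0.24]]]'
python3 -m inch '[[[0,0,0.3,0],[0,0,0.9,0],[0,0,1.6,0],[0,0,2.1,0],[0,0,2.3,0],[0,0,2.3,0]]]'
python3 - <<'E'
from h import *
c=manip.capture("wrist"); s=manip.sense(); im=c["pixels"]; cv2.imwrite("pics/w10.png",im)
a=np.radians(s["tcp_rot"][2]); B=np.array([[np.cos(a),np.sin(a)],[np.sin(a),-np.cos(a)]]).T; o=np.array(s["position"][:2])*1000
m=mask(im,"yellow")
for r in range(165,262,8):
    q=np.flatnonzero(m[r,180:380])+180
    if len(q): print(r,q[0],q[-1],np.round((plane(c,[(q[0],r),(q[-1],r)],.009,True)*1000-o)@B,1).tolist())
to(389,236,11.5,68)
E
```

```text
clock: 29.45
position: [0.3942, 0.2291, 0.0997]
tcp_rot: [-179.9, 0.1, 67.9]
wrist_force: [-0.0, 0.4, -0.5]
opening: 0.0401
grip_force: 26.0
clock: 30.2
position: [0.3951, 0.2291, 0.0427]
tcp_rot: [-180.0, 0.0, 67.8]
wrist_force: [0.5, 0.4, -0.4]
opening: 0.0402
grip_force: 26.0
173 203 319 [[46.7, -42.5], [46.4, 22.5]]
181 204 319 [[42.1, -42.1], [41.8, 22.6]]
189 205 319 [[37.4, -41.8], [37.2, 22.8]]
197 205 318 [[32.6, -42.1], [32.5, 22.4]]
205 206 318 [[27.8, -41.9], [27.8, 22.6]]
213 206 318 [[23.0, -42.2], [23.0, 22.7]]
221 207 320 [[18.0, -42.0], [18.1, 24.1]]
229 208 322 [[13.0, -41.8], [13.1, 25.5]]
237 208 325 [[7.8, -42.2], [8.0, 27.5]]
245 209 325 [[2.6, -42.0], [2.8, 27.8]]
253 210 325 [[-2.8, -41.8], [-2.6, 28.1]]
261 211 324 [[-8.3, -41.6], [-8.0, 27.8]]
to (389, 236, 11.5, 68) row [ 0.15 -0.34  1.27] -0.003 dist 33 rows>= 1
```

```bash
python3 -m inch '[[[0.18,-0.38,0,0],[0.18,-0.38,0.2,0],[0.18,-0.38,0.6,0],[0.18,-0.38,1,0],[0.18,-0.38,1.2,0],[0.18,-0.38,1.25,0],[0.18,-0.38,1.25,0]]]'
python3 -m inch '[[[0,0,0,0],[0,0,0,0],[0,0,0,0],[0,0,0,0],[0,0,-0.3,0],[0,0,-0.9,0],[0,0,-2,0],[0,0,-3.2,0]]]' 0
python3 -m inch '[[[0,0,-2,0],[0,-1.5,-4,0],[0,-3.5,-5,0],[0,-5.5,-5,0],[0,-7,-5,0],[0,-7,-5,0]]]'
python3 - <<'E'
from h import *
c=manip.capture("top"); im=c["pixels"]
cv2.imwrite("pics/end.png",cv2.resize(im[140:275,190:440],(800,432),interpolation=cv2.INTER_CUBIC))
E
```

```text
clock: 31.12
position: [0.3883, 0.237, 0.0119]
tcp_rot: [-180.0, 0.0, 67.8]
wrist_force: [0.4, 0.7, 0.0]
opening: 0.0402
grip_force: 26.1
clock: 32.12
position: [0.3882, 0.237, 0.0937]
tcp_rot: [180.0, -0.0, 67.8]
wrist_force: [0.7, -0.8, 1.4]
opening: 0.0856
grip_force: 0.0
clock: 32.88
position: [0.2247, 0.3037, 0.2182]
tcp_rot: [179.9, -0.1, 68.1]
wrist_force: [0.1, 0.0, 0.2]
opening: 0.0855
grip_force: 0.0
```

View pics/end.png

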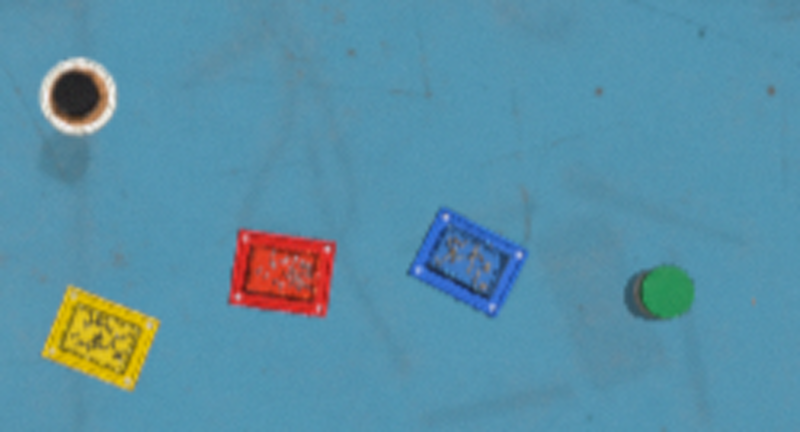

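The closing picture shows each box centred inside its own cradle's rim: yellow (100,337), red (283,272) and blue (467,262). The jar stands inside the coaster at (78,96), and the arm is clear of everything.

```bash
python3 -c "
from cell import manip
print(manip.finish_job())"
```

```text
the job is handed in; nothing more can be done
None
```

All three parts boxes are upright in the cradles of their own colours and the flux jar is upright in the coaster; the white jar and heat sink were left alone, and the job was handed in at about 33 s.

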